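# Refill the walnut canister and snap its lid home

## Task

Tip all six walnuts out of the steel scoop into the open glass canister and stand the empty scoop upright on the counter again. Then fit the black lid on the canister and press it down until it snaps and sits fully home, keep pressing firmly after the click, and finish like that, still holding the lid pressed down. Leave the mug, the food can and the spice jar where they are.

Things in the scene. Friction and masses are not known exactly. Their poses are not given: they have to be found in the camera images.
- canister: open round glass canister standing loose on the counter, 120 mm high, about 0.75 kg; outer diameter 116 mm, mouth (inner) diameter 108 mm, straight wall, floor 6 mm thick; a rounded bead, 122 mm across, runs round the outside just under the rim. Origin: centre of its underside; z up along its axis; its yaw does not matter.
- canister_mouth (a point): centre of the canister's mouth, level with the rim, 120 mm above its underside
- lid: black plastic snap lid, about 0.19 kg, right way up on the counter: a plug 105 mm across and 20 mm deep, foot chamfered to 97 mm, enters the mouth; a cover disc, 136 mm across, 6 mm thick, rests on the rim; on it a knob. Origin: centre of the plug's underside (on the counter at the start, 100 mm above the canister's underside when home); z up along its axis; its yaw does not matter.
- lid_disc (a point): centre of the disc's underside, 20 mm above the lid's origin; level with the rim when home. Six spring tabs with nibs hang round it, 15 mm deep. Laid on, the lid rests on the bead 12 mm above home, plug in the mouth; pressing it on takes 9 to 14 N, then the nibs pass the bead, the force drops away and the disc soon meets the rim, rigidly.
- lid_knob (a point): centre of the lid's round upright steel knob (30 mm across, 26 mm high), on the lid's axis, 39 mm above the lid's origin and 13 mm above the disc's top
- scoop: steel tray scoop with a wooden handle, about 0.26 kg, holding the walnuts; 200 mm long, 90 mm wide, walls 50 mm high, floor 4 mm thick. Its front (+x) is open: the last 40 mm of the floor rise at 10 degrees to a pouring lip. Tipped nose down by 50 degrees, all walnuts roll out. Origin: centre of its underside; x towards the lip (rear wall at -95 mm, lip edge at +105 mm), z up.
- scoop_handle (a point): grip point in the wooden handle bar, 25 mm behind the scoop's origin and 96 mm above its underside; the bar lies along the scoop's x axis above the walnuts (from x = -75 to +40 mm), 16 mm wide and 20 mm high, and is best gripped across from above, over the scoop's balance point
- scoop_lip (a point): middle of the pouring lip's edge, 105 mm in front of the scoop's origin and 11 mm above its underside; the opening is 84 mm wide between the 3 mm side walls
- walnut1: a walnut in its brown shell, egg-shaped, 34 mm thick and 41 mm long, about 12 g; origin at its centre. It rolls easily.
- walnut2: a walnut in its brown shell, egg-shaped, 34 mm thick and 41 mm long, about 12 g; origin at its centre. It rolls easily.
- walnut3: a walnut in its brown shell, egg-shaped, 34 mm thick and 41 mm long, about 12 g; origin at its centre. It rolls easily.
- walnut4: a walnut in its brown shell, egg-shaped, 34 mm thick and 41 mm long, about 12 g; origin at its centre. It rolls easily.
- walnut5: a walnut in its brown shell, egg-shaped, 34 mm thick and 41 mm long, about 12 g; origin at its centre. It rolls easily.
- walnut6: a walnut in its brown shell, egg-shaped, 34 mm thick and 41 mm long, about 12 g; origin at its centre. It rolls easily.
- mug: white mug, 85 mm high, 76 mm across, handle at its +y; not part of the job; origin at the centre of its underside
- food_can: food can, 70 mm high, 74 mm across; not part of the job; origin at the centre of its underside
- spice_jar: small amber spice jar, 85 mm high, 48 mm across; not part of the job; origin at the centre of its underside
Things that resemble listed ones, but are neither listed nor needed, are in the scene too. What is meant by the lid is not purple or red, and is the larger of those in its own colour.

How it is judged:
By the outcome, as a careful person would: the job done as asked, in the order asked, and still so for the second after the job is handed in, while the arm keeps its last pose, push and grip.
It also fails if it takes over 64 s, if anything falls off the work surface, if the arm or the gripper's body presses on something with over 40 N, if the wrist force passes 120 N, or if a joint passes its speed limit or range.

## Robot

A 6-joint arm with a two-finger parallel gripper is mounted at the origin on the work surface. World frame = base frame: x ahead of the robot, y to its left, z up, the work surface at z = 0. Lengths are in mm, angles in rad, forces in N, time in s.
With the tool pointing down it reaches from about 250 to 850 mm from the base axis. Payload 12.5 kg.
Tool frame: the origin (TCP) lies on the front face of the gripper's body, between the roots of the fingers; the fingertips stand 84 mm ahead of it and the grasp point (between the pads) lies 65 mm ahead of it (ctrl.tips_ahead is the z of the fingertips in the tool frame, in mm); z points along the fingers, y is the line along which they close (so a half turn about z gives the same grasp; the last joint's range is limited). The gripper opens to 93 mm and grips with 3 to 60 N. Pads are 15 mm wide; open, the fingers measure 128 mm over their backs; the gripper's body (75 mm by 188 mm) begins 65 mm behind the grasp point.
Start: joints at [-0.085, 0.351, 1.652, -0, 1.139, -0.085], TCP at [549.986, 0.027, 302.733] pointing down, gripper open.
Joint ranges: [-2.75, 2.75], [-0.79, 2.1], [0.01, 2.65], [-1.57, 4.71], [0.07, 3.14], [-2.87, 2.87]. Speed limits (rad/s): [2.22, 2.22, 2.79, 3.14, 3.14, 3.14].

## Interface

Orientations are given as a rotation vector (axis times angle).
In Python, from cell import ctrl gives the robot as it stands. Calls block until the motion is done:
- ctrl.goto(position, orientation): joint-space move of the TCP to a pose.
- ctrl.servo_line(position, frame=None, v=150, f_stop=None): straight line of the TCP; frame=None keeps the orientation; v is the mean speed in mm/s. With f_stop (N) it stops when the force on the tool has changed by that much, and returns True; else False.
- ctrl.goto_joints(angles): joint-space move.
- ctrl.command_gripper(opening, newtons=None): finger opening in mm; newtons is the grip in N (None keeps the last); returns when the fingers have stopped.
- ctrl.dwell(seconds).
- ctrl.solve_ik(position, orientation): joint angles nearest the present ones, or None.
- ctrl.camera(name): name is "scene" or "side" or "wrist"; returns the picture (480x640x3 uint8, red, green, blue); there is no depth.
- ctrl.camera_model(name): a dict with "fx", "fy", "cx", "cy" (pixels), "xyz" and "attitude" of the camera in the world. Camera axes: x right, y down, z forward; pixel columns grow to the right and rows downward; lengths in mm; the calibration is good to about 2 mm. The wrist camera is an equidistant fisheye: a pixel r from the principal point sees the ray r / f radians off the axis. A picture is of the moment at which its call begins: read the wrist's pose just before it. camera_model takes no time and is no camera call; for the wrist camera it gives the pose at the moment of the call.
A pose or a line that the arm cannot do raises ctrl.IKError and nothing moves.
- ctrl.close_job(): hands the job in; it is judged then, once.
Readings, each from a call of its own:
- ctrl.read_t(): time.
- ctrl.read_joint_positions(): joint angles.
- ctrl.read_qd(): joint speeds.
- ctrl.read_tau(): joint torques, N m.
- ctrl.read_eef_pos(): TCP position.
- ctrl.read_tool_rot(): TCP orientation.
- ctrl.read_force(): force on the tool from outside, world axes, zero at the start.
- ctrl.read_ft_torque(): the same for the moment, N m.
- ctrl.read_finger_gap(): finger opening in mm.
- ctrl.read_grasp_force(): force on a finger pad.
Only numpy, scipy, OpenCV 4.12 (cv2) and the standard library are available. Lean on these libraries where they do the work, as an engineer would, in place of code of your own. Each camera call takes 0.05 s, during which the arm holds its last target. There are 200 camera calls.

## Working session

There is one attempt and no reset: what is moved stays moved. The work goes in short steps, each a Python script; the robot and the scene stay as the last script left them, time stands still between calls to the robot, and variables do not carry over. Pictures are saved under pics/ and viewed, at most 11 in all, crops included, and the job is handed in when it is done.

```bash
ls; mkdir -p pics; python3 - <<'E'
from cell import ctrl
import cv2,numpy as np
a=[]
for n in("scene","side","wrist"):
    m=ctrl.camera_model(n);print(n,{k:np.round(v,4).tolist() for k,v in m.items() if not isinstance(v,str)})
    im=ctrl.camera(n);np.save(f"pics/{n}0.npy",im);cv2.imwrite(f"pics/{n}0.png",im[:,:,::-1])
print(ctrl.read_t(),ctrl.read_tool_rot())
E
```

```text
pics
scene {'fx': 438.7711, 'fy': 438.7711, 'cx': 319.2766, 'cy': 235.0316, 'xyz': [1273.4085, 57.9897, 704.4322], 'attitude': [-1.7302, -1.713, 0.7504]}
side {'fx': 515.0572, 'fy': 515.0572, 'cx': 325.0836, 'cy': 241.9299, 'xyz': [480.4892, -732.2083, 736.2556], 'attitude': [-2.2222, 0.1904, -0.0789]}
wrist {'fx': 371.6483, 'fy': 371.6483, 'cx': 315.5499, 'cy': 241.4061, 'xyz': [549.883, 82.0557, 384.66], 'attitude': [2.8471, -0.0008, -0.0001]}
0.15 [-2.22098191e+00 -2.22090658e+00  9.45444067e-04]
```

View pics/scene0.png

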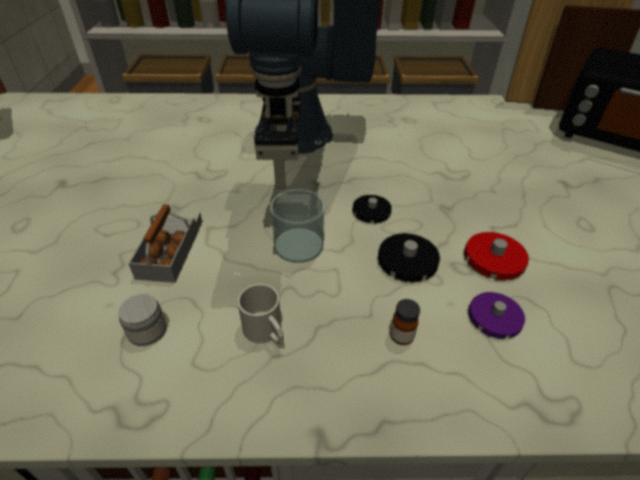

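View pics/side0.png

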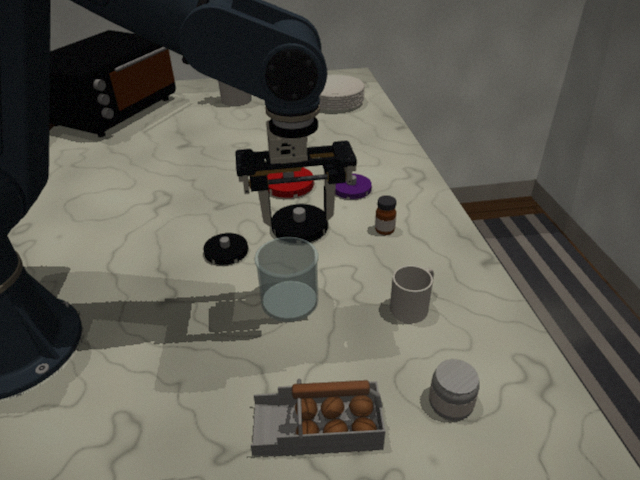

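View pics/wrist0.png

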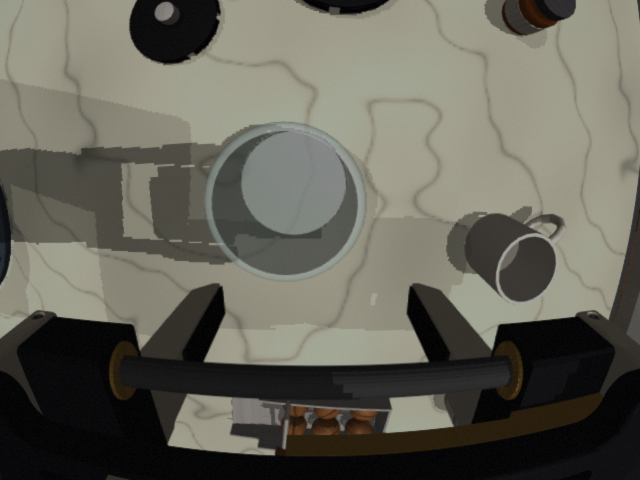

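The scene shows the black lid at about (409,257), which is larger than the one at (372,208). The scoop is at (165,245) with its lip towards the robot, and the canister rim is at (297,205). In the side view the handle runs (293,390)–(368,388). In the wrist view the canister rim is centred near (285,201).

```bash
cat > h.py <<'E'
import numpy as np,cv2
from scipy.spatial.transform import Rotation as R
def ray(m,name,p):
    u=np.array([(p[0]-m["cx"])/m["fx"],(p[1]-m["cy"])/m["fy"]])
    if name=="wrist":
        r=np.linalg.norm(u); d=np.array([*(u/r*np.sin(r)),np.cos(r)])
    else: d=np.array([*u,1.])
    return np.array(m["xyz"]),R.from_rotvec(m["attitude"]).apply(d/np.linalg.norm(d))
def onz(m,name,p,z):
    o,d=ray(m,name,p); return o+d*(z-o[2])/d[2]
def tri(r1,r2):
    (a,d),(b,e)=r1,r2
    s=np.linalg.lstsq(np.c_[d,-e],b-a,rcond=None)[0]
    return (a+d*s[0]+b+e*s[1])/2, np.linalg.norm(a+d*s[0]-b-e*s[1])
def down(yaw,tilt=0):
    """tool down; tool y perpendicular to heading yaw; tilt = nose down about scoop y. rows: scoop frame -> tool x = scoop x, y=-y, z=-z"""
    return R.from_euler("z",yaw)*R.from_euler("y",tilt)*R.from_euler("x",np.pi)
E
python3 - <<'E'
from h import *
from cell import ctrl
M={n:ctrl.camera_model(n) for n in("scene","side","wrist")}
I={n:np.load(f"pics/{n}0.npy") for n in M}
# handle: saturated orange-brown, big elongated blob
for n,box in(("scene",(130,195,210,290)),("side",(240,370,400,460))):
    x0,y0,x1,y1=box
    c=cv2.cvtColor(np.ascontiguousarray(I[n][y0:y1,x0:x1]),cv2.COLOR_RGB2HSV)
    k=((c[...,0]<15)&(c[...,1]>120)&(c[...,2]>50)).astype(np.uint8)
    cs,_=cv2.findContours(k,0,1)
    for q in cs:
        if cv2.contourArea(q)>60: print(n,cv2.contourArea(q),cv2.boundingRect(q)[0]+x0,cv2.boundingRect(q)[1]+y0,cv2.boundingRect(q)[2:],np.round(cv2.boxPoints(cv2.minAreaRect(q))+[x0,y0]).tolist())
def T(a,b): return tri(ray(M["scene"],"scene",a),ray(M["side"],"side",b))
# knob top centres of big lid, rough pixels
print("knob",T((410,244),(299,211)))
print("knob small",T((372,200),(224,239)))
print("bar front/rear",T((166,208),(296,386)),T((153,240),(367,384)))
g=cv2.cvtColor(I["wrist"],cv2.COLOR_RGB2HSV)
th=np.linspace(0,2*np.pi,5)[:4]
for nm,pts in(("rim",[(206,201),(364,201),(287,122),(286,280)]),):
    P=[onz(M["wrist"],"wrist",p,115) for p in pts];print(np.round(P),(P[0]+P[1])/2,(P[2]+P[3])/2)
# scoop corners on counter in side view (lip bottom z 11): near corners
for p,z in(((251,455),11),((383,451),0),((254,395),11)): print(p,onz(M["side"],"side",p,z).round())
for p,n in(((260,333),"mug"),((143,335),"can"),((404,337),"jar")): print(n,onz(M["scene"],"scene",p,0).round())
E
```

```text
scene 221.0 160 232 (24, 33) [[159.0, 263.0], [175.0, 228.0], [184.0, 232.0], [168.0, 267.0]]
scene 208.5 150 230 (17, 33) [[143.0, 257.0], [158.0, 228.0], [168.0, 233.0], [154.0, 263.0]]
scene 218.0 144 205 (25, 37) [[142.0, 239.0], [163.0, 203.0], [169.0, 206.0], [148.0, 243.0]]
side 158.0 302 420 (17, 14) [[302.0, 420.0], [318.0, 420.0], [318.0, 433.0], [302.0, 433.0]]
side 198.5 324 419 (24, 14) [[323.0, 420.0], [346.0, 418.0], [347.0, 431.0], [324.0, 432.0]]
side 208.5 353 417 (23, 14) [[352.0, 418.0], [374.0, 416.0], [375.0, 429.0], [353.0, 430.0]]
side 194.5 302 398 (15, 20) [[302.0, 398.0], [316.0, 398.0], [316.0, 417.0], [302.0, 417.0]]
side 288.5 321 396 (23, 19) [[320.0, 398.0], [342.0, 395.0], [344.0, 413.0], [322.0, 415.0]]
side 339.5 349 395 (24, 21) [[349.0, 395.0], [372.0, 395.0], [372.0, 415.0], [349.0, 415.0]]
side 725.0 292 381 (77, 15) [[292.0, 384.0], [368.0, 380.0], [368.0, 393.0], [292.0, 397.0]]
knob (array([578.73694149, 273.01044421,  49.99711835]), np.float64(0.19027530013975016))
knob small (array([401.72523922, 210.29189344,  36.48665376]), np.float64(2.8246260338902873))
bar front/rear (array([ 511.23105435, -259.63838466,  100.06022536]), np.float64(5.874512502013754)) (array([ 614.01335129, -265.65369632,   94.44925967]), np.float64(3.8040604119445423))
[[467.  32. 115.]
 [586.  32. 115.]
 [530.  89. 115.]
 [527. -32. 115.]] [526.33772743  31.91489294 115.        ] [528.08391506  28.97369124 115.        ]
(251, 455) [ 432. -302.   11.]
(383, 451) [ 631. -324.    0.]
(254, 395) [ 442. -196.   11.]
mug [773. -41.   0.]
can [ 776. -263.    0.]
jar [784. 234.   0.]
```

```bash
python3 - <<'E'
import cv2,numpy as np
a=cv2.imread("pics/side0.png")[360:470,230:400];b=cv2.imread("pics/scene0.png")[195:305,120:290]
cv2.imwrite("pics/crop1.png",np.vstack([cv2.resize(x,None,fx=2.7,fy=2.7,interpolation=2) for x in(a,b)]))
E
```

```text
(no output)
```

View pics/crop1.png

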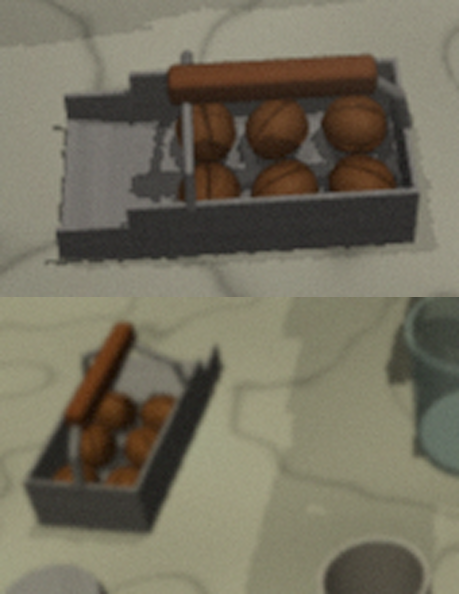

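The crop shows the handle bar lying over the scoop's centreline, with its ends at about (293,390) and (368,387) in the side view. The lip points to -x and there is a thin arch at the bar's front end. The measured heights (knob 50, bar about 97) match the given sizes.

```bash
cat >> h.py <<'E'
def tcp(g,rot,ahead=65): return np.asarray(g)-rot.apply([0,0,ahead])
def handle_for_lip(lip,yaw,tilt):  # handle point when lip edge is at lip
    return np.asarray(lip)+(R.from_euler("z",yaw)*R.from_euler("y",tilt)).apply([-130,0,85])
E
python3 - <<'E'
from h import *
from cell import ctrl
F=R.from_euler("z",np.pi)
yaw=np.radians(177)
for nm,X in(("A",R.identity()),("B",F)):
    print(nm)
    for t in(0,20,40,60):
        r=down(yaw,np.radians(t))*X
        q=ctrl.solve_ik(tcp(handle_for_lip([550,30,140],yaw,np.radians(t)),r),r.as_rotvec())
        print(t,None if q is None else np.round(q,2))
    for g in([570,-262,96],[570,-262,250]):
        r=down(yaw)*X;q=ctrl.solve_ik(tcp(g,r),r.as_rotvec());print(None if q is None else np.round(q,2))
E
```

```text
A
0 [-0.03  0.6   1.29  0.    1.25 -1.55]
20 [-0.03  0.35  1.62 -0.01  0.82 -1.54]
40 [-0.02  0.14  1.95 -0.05  0.35 -1.5 ]
60 [-0.01  0.04  2.26  3.31  0.21  1.43]
[-0.51  0.65  1.55 -0.    0.94 -2.02]
[-0.51  0.48  1.42 -0.    1.24 -2.02]
B
0 [-0.03  0.6   1.29 -0.    1.25  1.59]
20 [-0.03  0.35  1.62 -0.01  0.82  1.6 ]
40 [-0.02  0.14  1.95 -0.05  0.35  1.64]
60 [-0.01  0.04  2.26  3.31  0.21 -1.71]
[-0.51  0.65  1.55 -0.    0.94  1.12]
[-0.51  0.48  1.42 -0.    1.24  1.12]
```

```bash
python3 - <<'E'
from h import *
from cell import ctrl
F=R.from_euler("z",np.pi)
for yd in(135,110,90,60,30,0):
  for nm,X in(("A",R.identity()),("B",F)):
    yaw=np.radians(yd);print(yd,nm,end=" ")
    lip=np.array([527,30,140])-20*np.array([np.cos(yaw),np.sin(yaw),0])
    for t in(0,20,40,60):
        r=down(yaw,np.radians(t))*X
        q=ctrl.solve_ik(tcp(handle_for_lip(lip,yaw,np.radians(t)),r),r.as_rotvec())
        print(t,None if q is None else np.round(q,2).tolist(),end=" ")
    print()
E
```

```text
135 A 0 [-0.19, 0.52, 1.42, 0.0, 1.2, -0.98] 20 [-0.06, 0.33, 1.65, -0.29, 0.91, -0.7] 40 [0.12, 0.21, 1.87, -0.82, 0.77, -0.15] 60 [0.33, 0.21, 2.05, -1.39, 0.92, 0.51] 
135 B 0 [-0.19, 0.52, 1.42, 0.0, 1.2, 2.16] 20 [-0.06, 0.33, 1.65, -0.29, 0.91, 2.44] 40 None 60 [0.33, 0.21, 2.05, -1.39, 0.92, -2.64] 
110 A 0 [-0.27, 0.43, 1.56, 0.0, 1.15, -0.62] 20 [-0.07, 0.31, 1.68, -0.37, 1.04, -0.25] 40 [0.16, 0.29, 1.77, -0.79, 1.09, 0.19] 60 [0.38, 0.37, 1.83, -1.12, 1.29, 0.57] 
110 B 0 [-0.27, 0.43, 1.56, 0.0, 1.15, 2.52] 20 None 40 None 60 [0.38, 0.37, 1.83, -1.12, 1.29, -2.57] 
90 A 0 [-0.31, 0.35, 1.69, -0.0, 1.1, -0.31] 20 [-0.08, 0.3, 1.7, -0.38, 1.15, 0.08] 40 [0.16, 0.35, 1.68, -0.71, 1.32, 0.42] 60 [0.35, 0.49, 1.64, -0.95, 1.56, 0.65] 
90 B 0 [-0.31, 0.35, 1.69, 0.0, 1.1, 2.83] 20 None 40 [0.16, 0.35, 1.68, -0.71, 1.32, -2.72] 60 [0.35, 0.49, 1.64, -0.95, 1.56, -2.5] 
60 A 0 [-0.32, 0.21, 1.88, -0.0, 1.05, 0.21] 20 [-0.07, 0.27, 1.73, -0.32, 1.31, 0.56] 40 [0.12, 0.43, 1.56, -0.54, 1.61, 0.75] 60 [0.26, 0.64, 1.38, -0.71, 1.91, 0.82] 
60 B 0 None 20 [-0.07, 0.27, 1.73, -0.32, 1.31, -2.58] 40 [0.12, 0.43, 1.56, -0.54, 1.61, -2.39] 60 [0.26, 0.64, 1.38, -0.71, 1.91, -2.32] 
30 A 0 [-0.23, 0.09, 2.02, -0.0, 1.03, 0.82] 20 [-0.06, 0.26, 1.75, -0.19, 1.43, 1.05] 40 [0.06, 0.49, 1.47, -0.3, 1.82, 1.13] 60 [0.13, 0.74, 1.2, -0.42, 2.17, 1.12] 
30 B 0 [-0.23, 0.09, 2.02, -0.0, 1.03, -2.32] 20 [-0.06, 0.26, 1.75, -0.19, 1.43, -2.1] 40 [0.06, 0.49, 1.47, -0.3, 1.82, -2.02] 60 [0.13, 0.74, 1.2, -0.42, 2.17, -2.03] 
0 A 0 [-0.04, 0.05, 2.07, -0.0, 1.03, 1.53] 20 [-0.03, 0.25, 1.76, -0.01, 1.48, 1.54] 40 [-0.03, 0.5, 1.44, -0.02, 1.89, 1.55] 60 [-0.02, 0.77, 1.14, -0.03, 2.28, 1.54] 
0 B 0 [-0.04, 0.05, 2.07, -0.0, 1.03, -1.61] 20 [-0.03, 0.25, 1.76, -0.01, 1.48, -1.6] 40 [-0.03, 0.5, 1.44, -0.02, 1.89, -1.6] 60 [-0.02, 0.77, 1.14, -0.03, 2.28, -1.6]
```

```bash
python3 - <<'E'
from h import *
from cell import ctrl
r=down(np.radians(177))
ctrl.goto(tcp([570,-262,210],r),r.as_rotvec())
m=ctrl.camera_model("wrist");im=ctrl.camera("wrist");np.save("pics/w1.npy",im);cv2.imwrite("pics/w1.png",im[:,:,::-1])
print(ctrl.read_t(),ctrl.read_eef_pos())
h=cv2.cvtColor(im,cv2.COLOR_RGB2HSV)
k=((h[...,0]<15)&(h[...,1]>120)&(h[...,2]>50)).astype(np.uint8)
for q in cv2.findContours(k,0,1)[0]:
    if cv2.contourArea(q)>400: print(cv2.contourArea(q),cv2.boundingRect(q),np.round(cv2.boxPoints(cv2.minAreaRect(q))).tolist())
import json;json.dump({a:np.array(b).tolist() for a,b in m.items()},open("w1.json","w"))
E
```

```text
1.8917 [ 570.1018517  -261.56841425  275.06041367]
6504.5 (265, 153, 86, 153) [[253.0, 298.0], [274.0, 148.0], [358.0, 160.0], [337.0, 310.0]]
```

View pics/w1.png

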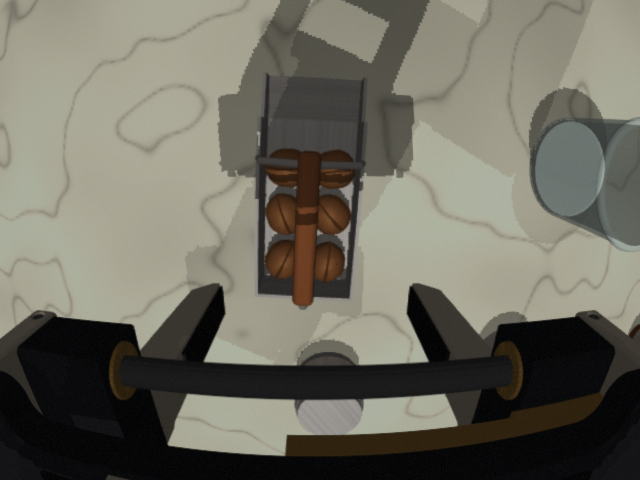

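The wrist view shows the bar from (310,152) at the front to (303,303) at the rear. The lip is at (267–366, 77), and the arch at the bar's front is at row 162.

```bash
python3 - <<'E'
from h import *
import json
m=json.load(open("w1.json"))
P={}
for n,p,z in(("front",(310,152),104),("rear",(303,304),104),("lipL",(267,75),11),("lipR",(366,79),11),("archmid",(309,162),90)):
    P[n]=onz(m,"wrist",p,z);print(n,P[n].round(1))
d=P["front"]-P["rear"];print(np.linalg.norm(d),np.degrees(np.arctan2(d[1],d[0])))
print("grip",P["rear"]+d/np.linalg.norm(d)*50, "from lip", (P["lipL"]+P["lipR"])/2-130*d/np.linalg.norm(d))
e=P["lipL"]-P["lipR"];print(np.linalg.norm(e),np.degrees(np.arctan2(e[1],e[0])))
E
```

```text
front [ 502.8 -260.9  104. ]
rear [ 615.3 -272.7  104. ]
lipL [ 432.9 -297.9   11. ]
lipR [ 441.5 -207.4   11. ]
archmid [ 510.8 -262.3   90. ]
113.103764059333 174.01774078482217
grip [ 565.58312879 -267.51054868  104.        ] from lip [ 566.50877047 -266.21082472   11.        ]
90.84979566339861 -95.41583518819249
```

```bash
python3 - <<'E'
from h import *
from cell import ctrl
y0=np.radians(174.3);r=down(y0);g=np.array([566,-267,96.])
ctrl.command_gripper(55,45)
ctrl.servo_line(tcp(g+[0,0,60],r),r.as_rotvec())
print(ctrl.servo_line(tcp(g,r),v=80,f_stop=6),ctrl.read_eef_pos())
ctrl.command_gripper(5,45)
print(ctrl.read_finger_gap(),ctrl.read_grasp_force(),ctrl.read_force())
ctrl.servo_line(tcp(g+[0,0,30],r),v=50)
print(ctrl.read_force(),ctrl.read_ft_torque())
ctrl.servo_line(tcp(g+[0,0,155],r),v=90)
print(ctrl.read_force(),ctrl.read_t(),ctrl.read_finger_gap())
# look again at the canister for a refined rim from here
m=ctrl.camera_model("wrist");im=ctrl.camera("wrist");cv2.imwrite("pics/w2.png",im[:,:,::-1])
import json;json.dump({a:np.array(b).tolist() for a,b in m.items()},open("w2.json","w"))
E
```

```text
False [ 566.21646707 -267.11838551  161.38802604]
16.100144732947424 44.984065890312195 [ 0.56411688 -0.6180936  -0.91483761]
[-0.48452113  0.33081919 -3.234875  ] [ 0.13897268 -0.09549554 -0.01951894]
[ 0.04265067 -0.06530471 -3.27540549] 7.1 15.464100627103656
```

View pics/w2.png

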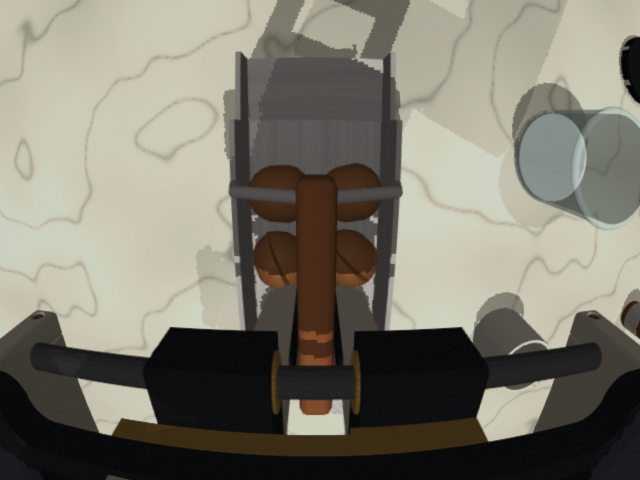

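The scoop is held level and gripped across the bar, and walnuts are visible in it. Next I carry it over and pour.

```bash
python3 - <<'E'
from h import *
from cell import ctrl
yaw=np.radians(90)
def go(t,z,v,off=22):
    t=np.radians(t);r=down(yaw,t)
    ctrl.servo_line(tcp(handle_for_lip([527,31-off,z],yaw,t),r),r.as_rotvec(),v=v)
go(0,160,55)
print(ctrl.read_t(),ctrl.read_force())
go(8,145,80)
for t in range(13,64,5): go(t,138,40)
ctrl.dwell(.6)
print(ctrl.read_t(),ctrl.read_force(),ctrl.read_finger_gap())
for n in("side","scene"): cv2.imwrite(f"pics/{n}3.png",ctrl.camera(n)[:,:,::-1])
a=cv2.imread("pics/side3.png")[130:400,180:480];b=cv2.imread("pics/scene3.png")[130:400,200:500]
cv2.imwrite("pics/pour.png",np.hstack([a,b]))
E
```

```text
10.05 [ 0.35042638  0.73428478 -3.81931042]
17.4333 [-0.59663062  0.13181243 -2.0868747 ] 15.810308062438997
```

View pics/pour.png

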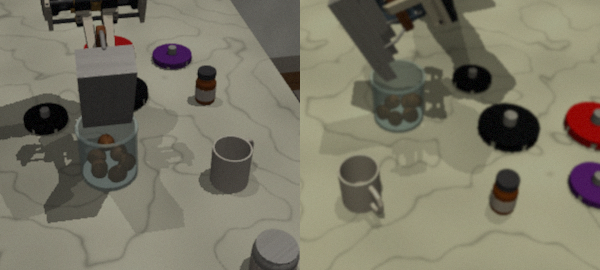

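The side and scene views show the walnuts inside the canister (about (110,155) and (400,105) in the picture), none on the counter, and the canister still standing. Force is consistent with an empty scoop. Next I return the scoop and then look at the lid and canister together.

```bash
python3 - <<'E'
from h import *
from cell import ctrl
yaw=np.radians(90)
def go(t,z,v,off=22):
    t=np.radians(t);r=down(yaw,t)
    ctrl.servo_line(tcp(handle_for_lip([527,31-off,z],yaw,t),r),r.as_rotvec(),v=v)
go(60,175,100);go(30,180,120);go(0,180,120)
r=down(np.radians(174.3));g=np.array([566,-267,96.])
ctrl.servo_line(tcp(g+[0,0,150],r),r.as_rotvec(),v=110)
print(ctrl.read_t(),ctrl.read_force(),ctrl.read_ft_torque())
ctrl.servo_line(tcp(g+[0,0,15],r),v=120)
print(ctrl.servo_line(tcp(g+[0,0,-3],r),v=25,f_stop=2.5),ctrl.read_eef_pos(),ctrl.read_force())
ctrl.command_gripper(45,10)
ctrl.servo_line(tcp(g+[0,0,120],r),v=150)
r2=R.from_rotvec([-2.2214,-2.2214,0])
ctrl.goto([550,130,340],r2.as_rotvec())
print(ctrl.read_t(),ctrl.read_force())
m=ctrl.camera_model("wrist");im=ctrl.camera("wrist");np.save("pics/w4.npy",im);cv2.imwrite("pics/w4.png",im[:,:,::-1])
import json;json.dump({a:np.array(b).tolist() for a,b in m.items()},open("w4.json","w"))
np.save("pics/scene4.npy",ctrl.camera("scene"));np.save("pics/side4.npy",ctrl.camera("side"))
E
```

```text
21.7417 [ 0.10566734 -0.36302691 -1.76382552] [ 0.1439853  -0.05248787  0.04044353]
True [ 565.90722277 -267.3349144   160.52724104] [-0.24028008 -2.87137387  3.61630346]
27.1 [0.76509131 0.15129162 0.76828162]
```

View pics/w4.png

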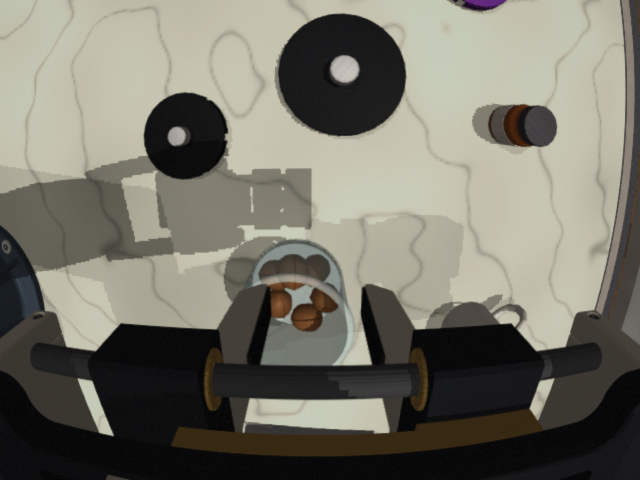

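The wrist view shows the large black lid centred near (342,75), with its knob top at (344,69). All six walnuts are inside the canister near (297,290). Next I locate the lid, compare the scoop with its start image, and look at the canister from the start pose.

```bash
python3 - <<'E'
from h import *
from cell import ctrl
import json
m=json.load(open("w4.json"));im=np.load("pics/w4.npy")
g=cv2.cvtColor(im,cv2.COLOR_RGB2GRAY)
roi=g[:200,240:450]
cs=cv2.findContours((roi<60).astype(np.uint8),0,1)[0];c=max(cs,key=cv2.contourArea).reshape(-1,2)+[240,0]
P=np.array([onz(m,"wrist",p,26)[:2] for p in c]);(cc,rad)=cv2.minEnclosingCircle(P.astype(np.float32));print("disc",cc,rad)
cs=cv2.findContours((g[45:100,315:375]>110).astype(np.uint8),0,1)[0];c=max(cs,key=cv2.contourArea).reshape(-1,2)+[315,45]
P=np.array([onz(m,"wrist",p,52)[:2] for p in c]);print("knob",cv2.minEnclosingCircle(P.astype(np.float32)))
for n,box in(("side",(240,370,400,460)),):
  for f in("0","4"):
    x0,y0,x1,y1=box;c=cv2.cvtColor(np.ascontiguousarray(np.load(f"pics/{n}{f}.npy")[y0:y1,x0:x1]),cv2.COLOR_RGB2HSV)
    k=((c[...,0]<15)&(c[...,1]>120)&(c[...,2]>50)).astype(np.uint8)
    print(f,[(cv2.contourArea(q),np.round(cv2.boxPoints(cv2.minAreaRect(q))+[x0,y0]).tolist()) for q in cv2.findContours(k,0,1)[0] if cv2.contourArea(q)>30][-1:],k.sum())
ctrl.goto([549.986,.027,302.733],[-2.22098,-2.22091,.000945])
m=ctrl.camera_model("wrist");im=ctrl.camera("wrist");np.save("pics/w5.npy",im);json.dump({a:np.array(b).tolist() for a,b in m.items()},open("w5.json","w"))
s=np.load("pics/side4.npy")[360:480,230:400]
cv2.imwrite("pics/w5.png",np.hstack([cv2.resize(im[90:310,180:400],(440,440)),cv2.resize(s,(340,240)).repeat(1,0) if 0 else cv2.copyMakeBorder(cv2.resize(s,(340,240)),0,200,0,0,0)])[:,:,::-1])
print(ctrl.read_t())
E
```

```text
disc (578.4757080078125, 275.3265686035156) 67.34054565429688
knob ((578.521240234375, 275.7376708984375), 14.03889274597168)
0 [(725.0, [[292.0, 384.0], [368.0, 380.0], [368.0, 393.0], [292.0, 397.0]])] 2370
4 [(634.0, [[292.0, 382.0], [368.0, 379.0], [368.0, 391.0], [292.0, 394.0]])] 722
27.9
```

View pics/w5.png

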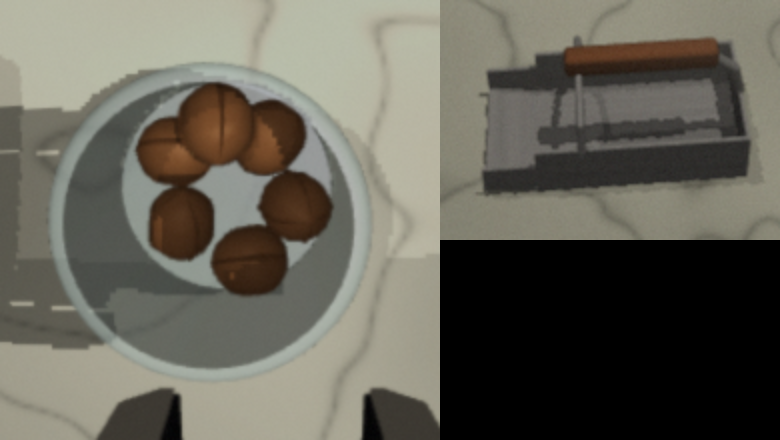

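The canister rim is unchanged from the start picture, at pixels 205–365 by 121–281. All six walnuts are inside, and the scoop stands upright and empty where it started. Next I fetch the lid.

```bash
python3 - <<'E'
from h import *
from cell import ctrl
import json
m=json.load(open("w5.json"))
def mid(a,z):
    P=[onz(m,"wrist",p,z)[:2] for p in a];return (P[0]+P[1])/2,(P[2]+P[3])/2,P[1][0]-P[0][0],P[2][1]-P[3][1]
a=mid([(212,201),(358,201),(286,128.5),(286,274)],120);b=mid([(205,201),(365,201),(286,121),(286,281)],114)
print(a,b)
cx=(a[0][0]+b[0][0])/2;cy=(a[1][1]+b[1][1])/2;print("can",cx,cy)
json.dump([cx,cy],open("can.json","w"))
r=R.from_rotvec([-2.2214,-2.2214,0]);v=r.as_rotvec()
L=np.array([578.5,275.5])
ctrl.command_gripper(60,50)
ctrl.goto([*L,185],v)
print(ctrl.servo_line([*L,111],v=60,f_stop=4),ctrl.read_eef_pos())
ctrl.command_gripper(15,50)
print(ctrl.read_finger_gap(),ctrl.read_grasp_force(),ctrl.read_eef_pos())
z0=ctrl.read_eef_pos()[2]
ctrl.servo_line([*L,z0+165],v=120)
print(ctrl.read_force(),ctrl.read_ft_torque(),ctrl.read_t())
ctrl.servo_line([cx,cy,z0+165],v=130)
ctrl.servo_line([cx,cy,z0+128],v=80)
print(ctrl.read_eef_pos(),ctrl.read_t(),z0)
im=ctrl.camera("side");im2=ctrl.camera("scene")
cv2.imwrite("pics/p6.png",np.hstack([cv2.resize(x,None,fx=2,fy=2) for x in(im[130:350,200:380],im2[130:350,210:390])])[:,:,::-1])
E
```

```text
(array([527.18661418,  32.41737717]), array([528.45023029,  29.78555784]), np.float64(107.88429882693629), np.float64(109.2929420626263)) (array([526.48291125,  31.38570455]), array([527.8909301,  28.3585685]), np.float64(121.2207993479941), np.float64(123.24441848428887))
can 526.8347627128245 29.072063168362423
False [578.66937437 275.56407881 111.40060859]
29.18109106351233 50.00018835067749 [578.50153423 275.50465728 111.05263648]
[ 0.236405   -0.52700867 -1.73228134] [-0.0346969   0.00090285 -0.03205369] 33.0667
[526.99410157  29.11592079 239.18216841] 35.7583 111.05263647615145
```

View pics/p6.png

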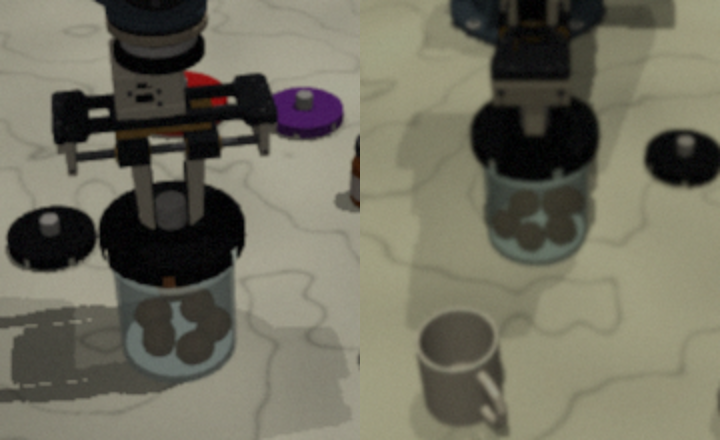

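Both views show the lid held level and centred just above the canister. The contact height on lowering should be 12 mm above home.

```bash
python3 - <<'E'
from h import *
from cell import ctrl
import json
cx,cy=json.load(open("can.json"));z0=111.05
h=ctrl.servo_line([cx,cy,z0+109],v=15,f_stop=5)
p=ctrl.read_eef_pos();f=ctrl.read_force();print("contact",h,p[2]-z0,p[:2],f,ctrl.read_ft_torque(),ctrl.read_t())
E
```

```text
contact True 110.96775532046455 [526.61158324  29.04959704] [-1.216787   -0.3442875   4.39269182] [-0.07872704  0.07977526  0.02357832] 36.8833
```

```bash
python3 - <<'E'
from h import *
from cell import ctrl
import json
cx,cy=json.load(open("can.json"));z0=111.05
h=ctrl.servo_line([cx,cy,z0+94],v=12,f_stop=24)
for i in range(4):
    p=ctrl.read_eef_pos();print(h,p-[cx,cy,z0],ctrl.read_force(),ctrl.read_finger_gap(),ctrl.read_t());ctrl.dwell(.3)
np.save("pics/side7.npy",ctrl.camera("side"))
E
```

```text
True [-5.70479043e-01 -3.55373290e-02  9.99425802e+01] [-2.69671323 -0.50795587  6.55365072] 29.1380429143561 37.7917
True [-5.97829447e-01 -7.79016226e-03  9.99338468e+01] [-2.31013153 -0.84583717  6.4703701 ] 29.031593129399273 38.0917
True [-6.09998266e-01 -2.52387440e-02  9.99491512e+01] [-2.27564047 -0.8958081   4.996475  ] 28.940070690751632 38.3917
True [-6.11973308e-01 -2.92966219e-02  9.99444195e+01] [-3.60616741  0.15583018  5.38007425] 29.11707161554348 38.6917
```

The lid is home at 99.94 mm, but the push relaxed to about 5 N. I'll raise it in small position steps.

```bash
python3 - <<'E'
from h import *
from cell import ctrl
import json
cx,cy=json.load(open("can.json"));z0=111.05
p=ctrl.read_eef_pos();z=p[2]
for i in range(20):
    z-=.25
    ctrl.servo_line([p[0],p[1],z],v=10);ctrl.dwell(.25)
    f=np.mean([ctrl.read_force() for _ in range(4)],0);print(round(z-z0,2),round(ctrl.read_eef_pos()[2]-z0,2),f.round(1))
    if f[2]>24: break
ctrl.dwell(1.0)
print(ctrl.read_force(),ctrl.read_ft_torque(),ctrl.read_eef_pos()-[0,0,z0],ctrl.read_t())
im=ctrl.camera("side");im2=ctrl.camera("scene")
cv2.imwrite("pics/p8.png",np.hstack([cv2.resize(x,None,fx=2,fy=2) for x in(im[130:350,200:380],im2[130:350,210:390])])[:,:,::-1])
E
```

```text
99.7 99.95 [-2.8 -0.3  5.8]
99.45 99.93 [-5.2 -0.8  9.2]
99.2 99.91 [-5.9 -0.4 11.2]
98.95 99.93 [-6.2 -1.  14.4]
98.7 99.9 [-8.  -0.6 17.6]
98.45 99.9 [-8.2 -0.6 20.6]
98.2 99.89 [-10.4  -0.7  22.8]
97.95 99.87 [-11.3  -0.5  25.9]
[-11.20598732  -0.51895241  26.6199933 ] [-0.09312133  1.75286384 -0.01723295] [526.36496127  29.06587429  99.88527614] 44.0417
```

```bash
python3 - <<'E'
from h import *
from cell import ctrl
p=ctrl.read_eef_pos();z=111.05+97.95
for dx in(-.5,-1.0):
    ctrl.servo_line([p[0]+dx,p[1],z],v=5);ctrl.dwell(.3);print(dx,ctrl.read_force(),ctrl.read_ft_torque(),ctrl.read_eef_pos()-[0,0,111.05],ctrl.read_t())
E
```

```text
-0.5 [-9.28561032 -0.13114729 24.81432072] [-0.13089122  1.38944805 -0.05682128] [526.22311338  29.06997567  99.86236309] 44.6917
-1.0 [-6.08233658 -0.7526875  22.11640964] [-0.07885433  0.99698485 -0.05172527] [526.0819358   29.05573333  99.8648552 ] 45.2417
```

View pics/p8.png

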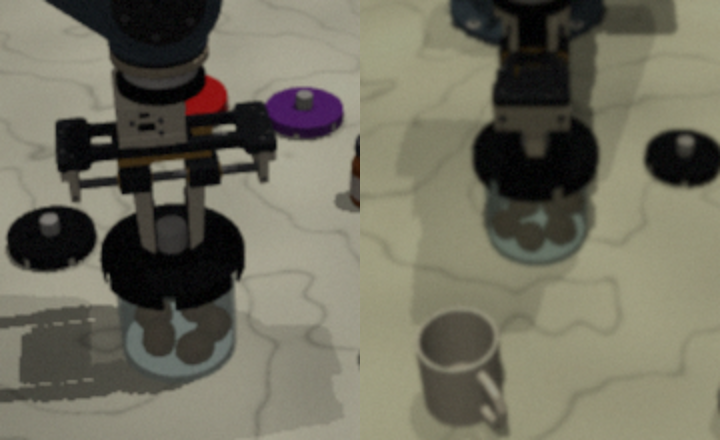

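The lid sits flat and fully home with the walnuts inside, and it is being pressed with a steady 22 N or more. A small extra push, then I hand in.

```bash
python3 - <<'E'
from cell import ctrl
p=ctrl.read_eef_pos()
ctrl.servo_line([p[0]-.7,p[1],111.05+97.6],v=5);ctrl.dwell(.4)
print(ctrl.read_force(),ctrl.read_eef_pos()[2]-111.05,ctrl.read_t())
print(ctrl.close_job())
E
```

```text
[-8.00129298  0.05094723 26.39301205] 99.86427725915063 45.8917
the job is handed in; nothing more can be done
None
```

The job was handed in at about 46 s: all six walnuts are in the canister, the empty scoop stands upright where it started, the lid is snapped fully home and still held down with about 26 N, and the arm stayed clear of the mug, can and jar.

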